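# Lay out the screen-pressing job on the repair mat

## Task

Lay out the next repair on the blue mat: put the cracked silver phone in the middle of the mat's middle field, lengthways in the field, and gently stand the round steel weight on the centre of its glass. Lay the black screwdriver, parallel to the phone, in the middle of the side field nearer the beech phone stand, and set the white dish upright in the middle of the side field on the other side of the phone. Leave the turquoise case where it lies.

Things in the scene. Friction and masses are not known exactly. Their poses are not given: they have to be found in the camera images.
- mat: blue repair mat lying flat and fixed on the counter, 180 (its x) x 300 (its y) x 3 mm thick; origin at the centre of its underside, z up. White outlines print three oblong fields side by side along its y, each 156 mm long along x: the middle field is 92 mm wide, centred on the origin; the two side fields are 82 mm wide, centred at y = +95 mm and y = -95 mm (x = 0)
- stand: fixed slotted beech block, 100 (x) x 150 (y) x 50 mm high, gripping two upright phones (one pink, one dark; tops 166 mm above the counter); origin at the centre of its underside. It stands well to the left or well to the right of the mat, farther back (the other side has a low grey hot plate of similar size), and decides which side field is which
- phone_center (a point): loose small silver smartphone with a cracked black screen, lying screen up: 124 (its x) x 59 (its y) x 8 mm, about 120 g; point at its centre, 4 mm above its underside, z up; grip it across its 59 mm width
- weight_center (a point): loose plain round steel weight standing upright, 44 mm diameter, 40 mm high, about 0.46 kg; point at its centre, 20 mm above its underside, z up
- dish_center (a point): loose round white ceramic dish, open side up, outer diameter 64 mm, 24 mm high, nearly vertical wall 3 mm thick, about 70 g; point on its axis 12 mm above its underside, z up
- driver_mid (a point): loose stubby screwdriver lying flat, 95 mm long along its x, about 60 g: eight-sided black handle 26 mm across flats, 58 mm long, from x = -47 to x = +11 mm (handle middle at x = -18 mm), then a 6 mm steel shaft to the tip at x = +47 mm; point at the middle of its whole length on its axis, 13 mm above the counter
- case_center (a point): loose empty turquoise phone case lying open side up beyond the mat, 132 (its x) x 67 (its y) x 11 mm, about 35 g; point at its centre, half-way up; a bystander, not to be moved
There are look-alikes about, which are no part of the job. Of the things that look like the part that bears weight_center, the largest one is meant.

How it is judged:
By the outcome, as a careful person would: the job done as asked, in the order asked, and still so for the second after the job is handed in, with the robot touching nothing.
It also fails if it takes over 109 s, if anything falls off the work surface, if the arm or the gripper's body presses on something with over 40 N, if the wrist force passes 120 N, or if a joint passes its speed limit or range.

## Robot

A 6-joint arm with a two-finger parallel gripper is mounted at the origin on the work surface. World frame = base frame: x ahead of the robot, y to its left, z up, the work surface at z = 0. Lengths are in m, angles in rad, forces in N, time in s.
With the tool pointing down it reaches from about 0.4 to 0.925 m from the base axis. Payload 3.4 kg.
Tool frame: the origin (TCP) lies where the fingers leave the gripper's body, on its centre line; the fingertips stand 73 mm ahead of it and the grasp point (between the pads) lies 54 mm ahead of it; z points along the fingers, y is the line along which they close (so a half turn about z gives the same grasp; the last joint's range is limited). The gripper opens to 85 mm and grips with 20 to 120 N. Pads are 22 mm wide; open, the fingers measure 114 mm over their backs; the gripper's body (76 mm by 85 mm) begins 54 mm behind the grasp point. The pads swing forward as they close: fully open they stand 13 mm farther back than shut.
Start: joints at [1.097, 0.307, 1.506, -0, 1.328, -0.073], TCP at [0.224, 0.529, 0.304] pointing down, gripper open.
Joint ranges: [-3.12, 3.12], [-1.05, 2.28], [0.14, 2.33], [-1.42, 4.57], [0.1, 2.73], [-2.68, 2.68]. Speed limits (rad/s): [2.57, 2.57, 3.14, 3.14, 3.14, 3.14].

## Interface

Orientations are given as a rotation vector (axis times angle).
In Python, from bench import r, viewer gives the robot as it stands. The module is installed in compiled form; this text tells all that it offers.
- The arm moves only by the shell command python3 -m pendant 'ROWS' [FORCE]. ROWS is text: rows parted by semicolons, each of 7 numbers parted by spaces: the shift along the tool's x, y, z each as a share of 0.02 m, from -1 to 1, then the turn, a rotation vector about the tool's x, y, z each as a share of 0.12 rad, from -1 to 1, then the opening, from 0 (shut) to 1 (fully open). A call has exactly 5 rows; each row shifts and turns the commanded pose from where the row before left it, along the tool's axes as they then stand; what a row does not reach is not made up. A row lasts 1/12 s, in which the tool goes at most 41.7 mm and 7.16 degrees, less where a joint would pass 70% of its speed; a pose out of reach is approached as far as the arm can. A call with a number of a shift or a turn outside -1 to 1 is refused whole. A call with a gripper value outside its range is refused whole. The fingers move at their own pace and stop on an object; FORCE is the grip in N (left out, the last holds). Time passes only in rows, so rows that do not move let the fingers close, or fill a call up. It gives the time, the measured TCP pose, the force, the opening and the grip force at its end, in the units of the state.
- r.get_state(): the state, without advancing time (a new reading comes with each control period).
- viewer.camera(name): name is "side" or "top"; returns the picture (400x640x3 uint8, blue, green, red); there is no depth.
- viewer.camera_model(name): a dict with "fx", "fy", "cx", "cy" (pixels), "k1" (the pictures are not rectified: a ray, as slopes to the right and down, at radius r is drawn at 1 + k1 r^2 times it, then the intrinsics apply), "camera_from_world" (4x4, takes a point from world to camera coordinates). Camera axes: x right, y up, looking along -z (the intrinsics and any distortion apply to the point x, -y, -z); pixel columns grow to the right and rows downward; lengths in m; the calibration is good to about 2 mm. A picture is of the moment at which its call begins. camera_model takes no time and is no camera call.
- r.finish_job(): hands the job in; it is judged then, once.
The state is a dict: "t": time; "qpos": joint angles; "joint_vel": joint speeds; "tau": joint torques, N m; "eef_pos": TCP position; "tool_rot": TCP orientation; "ft_force": force on the tool from outside, world axes, zero at the start; "wrist_torque": the same for the moment, N m; "width": finger opening in m; "gripper_force": force on a finger pad.
Only numpy, scipy, OpenCV 4.12 (cv2) and the standard library are available. Lean on these libraries where they do the work, as an engineer would, in place of code of your own. Each camera call takes 0.05 s, during which the arm holds its last target. There are 200 camera calls.

## Working session

There is one attempt and no reset: what is moved stays moved. The work goes in short steps, Python scripts to look and compute and a shell command to move; the robot and the scene stay as the last step left them, time stands still between calls to the robot, and variables do not carry over. Pictures are saved under pics/ and viewed, at most 15 in all, crops included, and the job is handed in when it is done.

```bash
mkdir -p pics
python3 - <<'E'
from bench import r,viewer
import cv2
for n in("top","side"):
    cv2.imwrite(f"pics/{n}0.png",viewer.camera(n)); m=viewer.camera_model(n); print(n,m)
s=r.get_state(); print({k:s[k] for k in("t","eef_pos","tool_rot","width")})
E
```

```text
top {'fx': 364.75707318569476, 'fy': 364.75707318569476, 'cx': 320.38712293766855, 'cy': 194.5658981995821, 'k1': -0.0070586906846272475, 'camera_from_world': array([[ 1.84384177e-04, -9.99999615e-01, -8.57651870e-04,
         1.52062641e-03],
       [ 9.76385401e-01, -5.25365326e-06,  2.16035989e-01,
        -5.39907886e-01],
       [-2.16035911e-01, -8.77232383e-04,  9.76385024e-01,
        -8.03533883e-01],
       [ 0.00000000e+00,  0.00000000e+00,  0.00000000e+00,
         1.00000000e+00]])}
side {'fx': 505.484932966534, 'fy': 505.484932966534, 'cx': 317.6705250548675, 'cy': 204.94884033933485, 'k1': -0.08480771554718937, 'camera_from_world': array([[ 0.96639916, -0.25651573,  0.01650302, -0.51193168],
       [ 0.11486317,  0.48838851,  0.86503359, -0.12954945],
       [-0.22995461, -0.83407214,  0.50144245, -1.03704224],
       [ 0.        ,  0.        ,  0.        ,  1.        ]])}
{'t': 0.1, 'eef_pos': array([0.22412456, 0.52897098, 0.30307405]), 'tool_rot': array([-6.25278401e-01, -3.07822579e+00,  2.83294749e-03]), 'width': 0.08571961830961346}
```

View pics/top0.png

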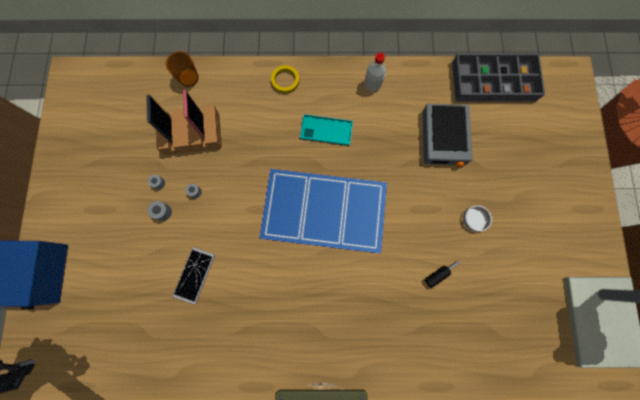

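View pics/side0.png

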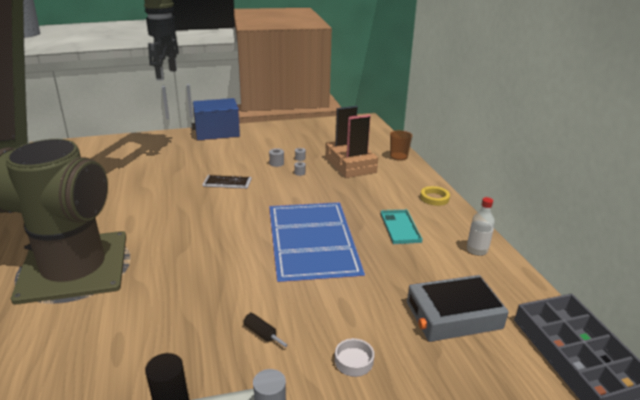

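The top view shows the stand on the left (world +y). The phone is at (194,275), the large weight at (159,211), the dish at (477,219), the driver at (440,274), and the mat is centred near (324,211), slightly turned. Next I'll measure these.

```bash
cat > h.py <<'E'
import numpy as np,cv2
from bench import r,viewer
from scipy.spatial.transform import Rotation as R
def p2w(n,uv,z):
    m=viewer.camera_model(n);uv=np.atleast_2d(np.array(uv,float))
    a=(uv-[m['cx'],m['cy']])/[m['fx'],m['fy']];s=a.copy()
    for _ in range(10): s=a/(1+m['k1']*(s**2).sum(1,keepdims=True))
    T=m['camera_from_world'];d=np.c_[s[:,0],-s[:,1],-np.ones(len(s))]@T[:3,:3]
    c=-T[:3,:3].T@T[:3,3]
    return (c+d*((z-c[2])/d[:,2])[:,None])[:,:2]
def w2p(n,P):
    m=viewer.camera_model(n);T=m['camera_from_world'];q=np.atleast_2d(P)@T[:3,:3].T+T[:3,3]
    s=np.c_[q[:,0],-q[:,1]]/-q[:,2:];s=s*(1+m['k1']*(s**2).sum(1,keepdims=True))
    return s*[m['fx'],m['fy']]+[m['cx'],m['cy']]
def show(n,box,k,f,im=None):
    im=viewer.camera(n) if im is None else im
    x0,y0,x1,y1=box;cv2.imwrite(f,cv2.resize(im[y0:y1,x0:x1],None,fx=k,fy=k,interpolation=cv2.INTER_CUBIC))
E
python3 - <<'E'
from h import *
im=cv2.imread('pics/top0.png');h=cv2.cvtColor(im,cv2.COLOR_BGR2HSV).astype(int)
b,g,rr=[im[...,i].astype(int) for i in range(3)]
nw=(rr-b<25).astype(np.uint8)
def rect(box,mask,z,nm):
    x0,y0,x1,y1=box;M=mask[y0:y1,x0:x1]
    n,l,st,c=cv2.connectedComponentsWithStats(M);i=1+np.argmax(st[1:,4])
    v,u=np.nonzero(l==i);W=p2w('top',np.c_[u+x0,v+y0],z)
    (cx,cy),(w,hh),a=cv2.minAreaRect(W.astype(np.float32)*1000)
    print(nm,'mean',W.mean(0).round(4),'rect',round(cx,1),round(cy,1),round(w,1),round(hh,1),round(a,1),st[i,4], 'px',u.min()+x0,u.max()+x0,v.min()+y0,v.max()+y0)
rect((250,160,400,262),nw,.003,'mat')
rect((165,240,225,310),nw,.008,'phone')
rect((415,255,470,295),nw,.013,'driver')
rect((455,200,500,240),nw,.024,'dish')
rect((145,200,178,228),nw,.03,'weight')
rect((290,108,360,150),(nw),.01,'case')
tiles=[]
for bx,k in(((165,240,225,310),6),((420,255,470,295),6),((140,165,210,230),6),((455,200,500,240),6)):
    x0,y0,x1,y1=bx;t=cv2.resize(im[y0:y1,x0:x1],(390,290),interpolation=cv2.INTER_CUBIC);tiles.append(t)
cv2.imwrite('pics/t1.png',np.vstack([np.hstack(tiles[:2]),np.hstack(tiles[2:])]))
E
```

```text
mat mean [ 0.5119 -0.0073] rect 513.8 -6.8 301.9 182.4 83.0 8671 px 259 386 169 253
phone mean [0.3528 0.3055] rect 353.7 305.4 58.0 123.0 71.3 1256 px 173 213 248 303
driver mean [ 0.3538 -0.2807] rect 360.0 -290.2 24.2 97.7 33.0 308 px 425 459 261 287
dish mean [ 0.4882 -0.3784] rect 488.8 -378.5 62.5 67.1 41.7 578 px 463 491 206 231
weight mean [0.5062 0.393 ] rect 506.2 392.5 57.8 43.9 71.8 354 px 148 171 201 220
case mean [ 0.7247 -0.013 ] rect 724.9 -12.7 134.8 72.4 81.6 1336 px 299 352 114 145
```

View pics/t1.png

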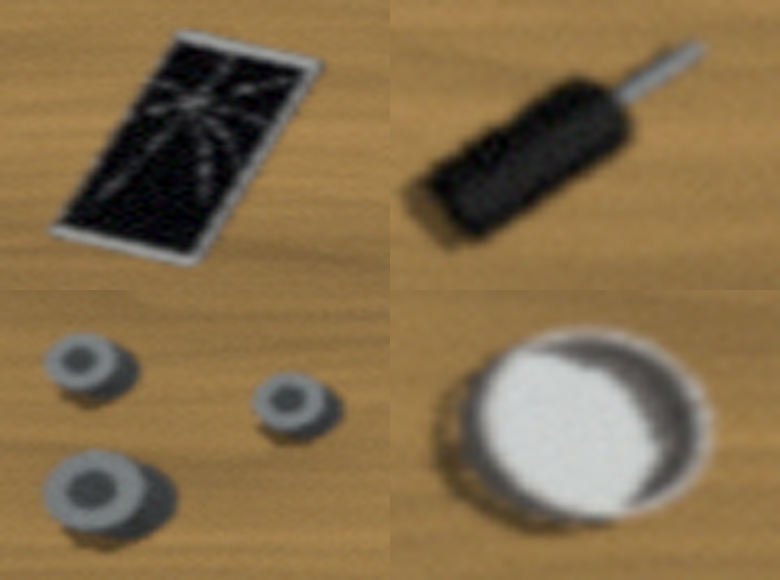

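```bash
cat >> h.py <<'E'
def plan(xy,z,yaw=None):
    """yaw: wanted world direction (deg, mod 180) of tool y. Prints shift units (before turning) and turn units."""
    s=r.get_state();Rc=R.from_rotvec(s['tool_rot']);p=np.array(s['eef_pos'])
    d=Rc.inv().apply(np.array([xy[0],xy[1],z])-p)/.02
    y=Rc.as_matrix()[:,1];cy=np.degrees(np.arctan2(y[1],y[0]))
    if yaw is None: yaw=cy
    dy=(yaw-cy+90)%180-90;a=np.radians(cy+dy)
    Y=np.array([np.cos(a),np.sin(a),0]);Z=np.array([0,0,-1.]);Rt=np.c_[np.cross(Y,Z),Y,Z]
    t=(Rc.inv()*R.from_matrix(Rt)).as_rotvec()/.12
    print('t',round(s['t'],2),'pos',p.round(4),'yaw',round(cy,1),'w',round(s['width'],4),'gf',np.round(s['gripper_force'],1),'F',np.round(s['ft_force'],1),'q',np.round(s['qpos'],2))
    print('SHIFT',d.round(2),'TURN',t.round(2))
E
python3 - <<'E'
from h import *
t=lambda bx,W,H,u,v:(bx[0]+u*(bx[2]-bx[0])/390-.5+.5*(bx[2]-bx[0])/390,bx[1]+v*(bx[3]-bx[1])/290-.5)
c=p2w('top',[t((165,240,225,310),0,0,*q) for q in((180,30),(322,65),(52,232),(197,265))],.008)
print('phone',c.round(4).tolist(),c.mean(0),[np.degrees(np.arctan2(*(c[i]-c[i+2])[::-1])) for i in(0,1)])
d=p2w('top',[t((420,255,470,295),0,0,67,213),t((420,255,470,295),0,0,313,45)],.013)
e=d[1]-d[0];print('driver',d,np.linalg.norm(e),np.degrees(np.arctan2(e[1],e[0])))
print('weight',p2w('top',[t((140,165,210,230),0,0,95,200)],.04),'dish',p2w('top',[t((455,200,500,240),0,0,201,132)],.024))
im=cv2.imread('pics/top0.png').astype(int);b=(im[...,0]-im[...,2]>40)
# mat hull
u0=np.zeros(b.shape,np.uint8);u0[160:262,250:400]=b[160:262,250:400]
v,u=np.nonzero(u0);W=p2w('top',np.c_[u,v],.003);print('mat',cv2.minAreaRect((W*1000).astype(np.float32)))
plan(c.mean(0),.16,67.4)
E
```

```text
phone [[0.4211, 0.3135], [0.4008, 0.2589], [0.3064, 0.3516], [0.2884, 0.2973]] [0.35418952 0.30531322] [np.float64(-18.381408156006486), np.float64(-18.84534859405728)]
driver [[ 0.33352254 -0.25356931]
 [ 0.38751814 -0.33273525]] 0.09582677669834347 -55.7038224078604
weight [[0.50781723 0.39473869]] dish [[ 0.49003081 -0.38100192]]
mat ((513.8167724609375, -6.960357666015625), (298.44525146484375, 178.3790283203125), 83.03387451171875)
t 0.1 pos [0.2241 0.529  0.3031] yaw 67.0 w 0.0857 gf 0.0 F [-0.2 -0.4  0.1] q [ 1.1   0.31  1.51 -0.    1.33 -0.07]
SHIFT [-10.35  -7.75   7.17] TURN [-0.02 -0.   -0.05]
```

```bash
python3 -m pendant '-1 -.76 .7 0 0 0 1;-1 -.76 .7 0 0 0 1;-1 -.76 .7 0 0 0 1;-1 -.76 .7 0 0 0 1;-1 -.76 .7 0 0 0 1' 40
python3 -m pendant '-1 -.76 .7 0 0 0 1;-1 -.76 .7 0 0 0 1;-1 -.76 .7 0 0 0 1;-1 -.76 .7 0 0 0 1;-1 -.76 .7 0 0 0 1'
python3 -m pendant '-.3 0 0 0 0 -.6 0.9;0 0 0 0 0 0 .9;0 0 0 0 0 0 .9;0 0 0 0 0 0 .9;0 0 0 0 0 0 .9'
python3 - <<'E'
from h import *
plan((.3542,.3053),.1,71.4)
show('top',(140,200,260,310),5,'pics/a1.png')
E
```

```text
t: 0.52
eef_pos: [0.2869, 0.4192, 0.233]
tool_rot: [-0.624, -3.079, 0.001]
ft_force: [0.4, 0.5, -0.3]
width: 0.0853
gripper_force: 0.0
t: 0.93
eef_pos: [0.3495, 0.3102, 0.1632]
tool_rot: [-0.625, -3.079, 0.0]
ft_force: [1.0, -0.5, 0.3]
width: 0.0854
gripper_force: 0.0
t: 1.35
eef_pos: [0.3546, 0.3099, 0.1643]
tool_rot: [0.514, 3.099, 0.001]
ft_force: [-0.2, 0.2, 0.0]
width: 0.077
gripper_force: 0.0
t 1.35 pos [0.3546 0.3099 0.1643] yaw 71.2 w 0.077 gf 0.0 F [-0.2  0.2  0. ] q [ 0.63  0.33  1.91  0.    0.91 -0.61]
SHIFT [-0.06 -0.23  3.21] TURN [ 0.01  0.   -0.04]
```

View pics/a1.png

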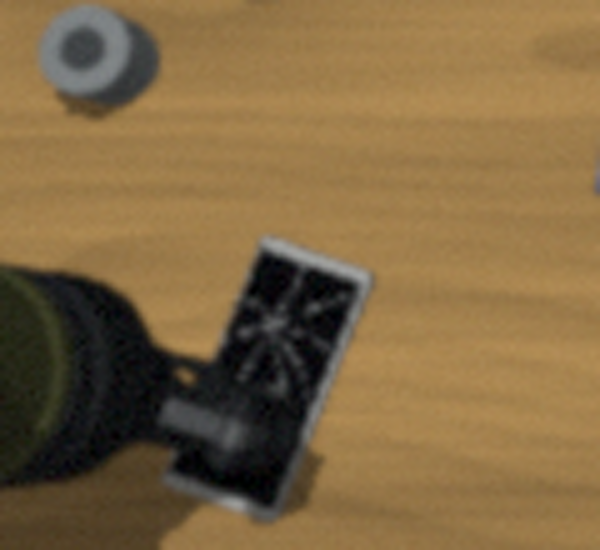

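The gripper is over the phone (centre near px (193,275)) and lined up with it, so I'll descend.

```bash
python3 -m pendant '0 -.1 1 0 0 0 .9;0 -.1 1 0 0 0 .9;0 -.03 1 0 0 0 .9;0 0 1 0 0 0 .9;0 0 .7 0 0 0 .9'
python3 -m pendant '0 0 0 0 0 0 .9;0 0 0 0 0 0 .9;0 0 0 0 0 0 .9;0 0 0 0 0 0 .9;0 0 0 0 0 0 .9'
python3 - <<'E'
from h import *
plan((.3542,.3053),.069,71.4)
show('side',(160,120,320,240),5,'pics/a2.png')
E
```

```text
t: 1.82
eef_pos: [0.3526, 0.3052, 0.069]
tool_rot: [-0.513, -3.099, 0.0]
ft_force: [0.2, -0.2, 1.1]
width: 0.0767
gripper_force: 0.0
t: 2.23
eef_pos: [0.3538, 0.3053, 0.0709]
tool_rot: [0.514, 3.098, 0.003]
ft_force: [0.1, 0.0, 0.7]
width: 0.0769
gripper_force: 0.0
t 2.23 pos [0.3538 0.3053 0.0709] yaw 71.2 w 0.0769 gf 0.0 F [0.1 0.  0.7] q [ 0.62  0.48  2.01  0.    0.65 -0.62]
SHIFT [-0.02  0.01  0.1 ] TURN [ 0.02  0.01 -0.03]
```

View pics/a2.png

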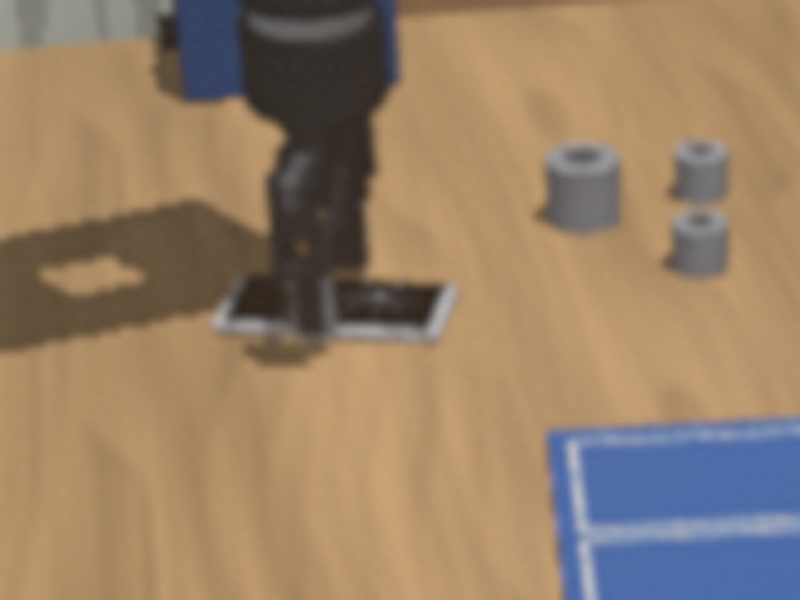

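The fingers straddle the phone's long sides (crop (310,330)) just above the counter. I'll lower slightly, close and lift a little.

```bash
python3 -m pendant '0 0 .1 0 0 0 .6;0 0 0 0 0 0 .4;0 0 0 0 0 0 .3;0 0 0 0 0 0 .3;0 0 0 0 0 0 .3' 40
python3 -m pendant '0 0 0 0 0 0 .3;0 0 0 0 0 0 .3;0 0 0 0 0 0 .3;0 0 0 0 0 0 .3;0 0 0 0 0 0 .3' 
python3 -m pendant '0 0 -.5 0 0 0 .3;0 0 -.8 0 0 0 .3;0 0 -.8 0 0 0 .3;0 0 -.8 0 0 0 .3;0 0 0 0 0 0 .3'
python3 - <<'E'
from h import *
plan((.5138,-.007),.13,83)
show('side',(160,80,320,200),5,'pics/a3.png')
E
```

```text
t: 2.7
eef_pos: [0.3537, 0.3051, 0.0686]
tool_rot: [0.514, 3.098, 0.002]
ft_force: [-0.7, 0.4, 6.0]
width: 0.0578
gripper_force: 42.0
t: 3.12
eef_pos: [0.3537, 0.3051, 0.0686]
tool_rot: [0.514, 3.098, 0.002]
ft_force: [-0.8, -0.4, 6.0]
width: 0.0577
gripper_force: 42.0
t: 3.53
eef_pos: [0.3544, 0.3055, 0.1281]
tool_rot: [0.514, 3.096, 0.005]
ft_force: [1.4, 0.1, -1.3]
width: 0.0579
gripper_force: 44.3
t 3.53 pos [0.3544 0.3055 0.1281] yaw 71.2 w 0.0579 gf 44.3 F [ 1.4  0.1 -1.3] q [ 0.62  0.38  1.95 -0.    0.8  -0.62]
SHIFT [-12.59 -12.21  -0.11] TURN [ 0.03  0.03 -1.72]
```

View pics/a3.png

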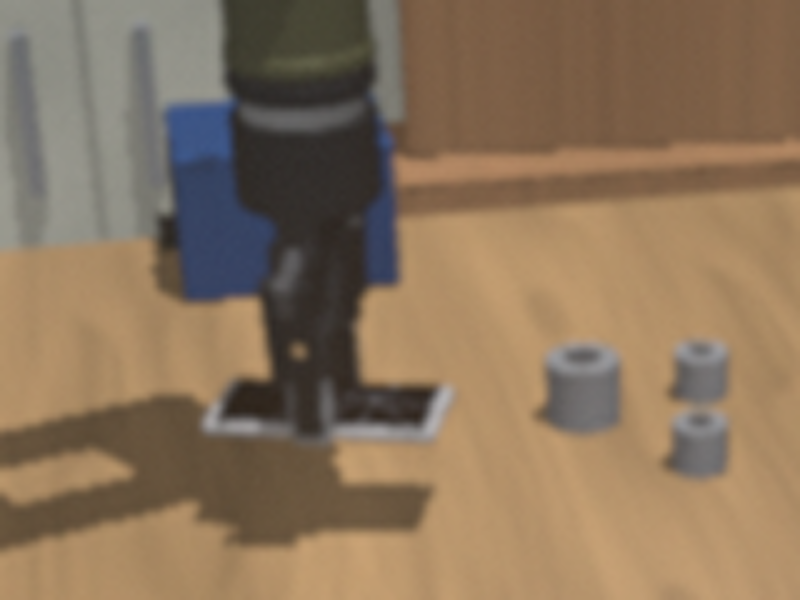

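The phone is held level and clear of the counter. I'll carry it to the mat.

```bash
python3 -m pendant '-.5 -.5 0 0 0 0 .3;-.9 -.87 0 0 0 0 .3;-.93 -.9 0 0 0 0 .3;-.93 -.9 0 0 0 0 .3;-.93 -.9 0 0 0 0 .3'
python3 -m pendant '-.93 -.9 0 0 0 0 .3;-.93 -.9 0 0 0 0 .3;-.93 -.9 0 0 0 0 .3;-.93 -.9 0 0 0 0 .3;-.93 -.9 0 0 0 0 .3'
python3 -m pendant '-.93 -.9 0 0 0 0 .3;-.93 -.9 0 0 0 0 .3;-.93 -.9 0 0 0 0 .3;-.93 -.9 0 0 0 0 .3;-.5 -.5 0 0 0 0 .3'
python3 -m pendant '0 0 0 0 0 -.6 .3;0 0 0 0 0 -.6 .3;0 0 0 0 0 -.5 .3;0 0 0 0 0 0 .3;0 0 0 0 0 0 .3'
python3 - <<'E'
from h import *
plan((.5138,-.007),.074,83)
show('top',(240,150,400,270),5,'pics/a4.png')
E
```

```text
t: 4.0
eef_pos: [0.4059, 0.1994, 0.1247]
tool_rot: [-0.513, -3.098, 0.002]
ft_force: [0.3, -1.6, -1.5]
width: 0.0578
gripper_force: 44.2
t: 4.42
eef_pos: [0.4648, 0.0841, 0.1246]
tool_rot: [-0.514, -3.097, 0.001]
ft_force: [1.1, 0.3, -1.4]
width: 0.0578
gripper_force: 44.2
t: 4.83
eef_pos: [0.5197, -0.0217, 0.1247]
tool_rot: [0.516, 3.099, -0.001]
ft_force: [0.3, 0.3, -0.9]
width: 0.0574
gripper_force: 44.2
t: 5.25
eef_pos: [0.5179, -0.0191, 0.1251]
tool_rot: [-0.198, -3.133, -0.0]
ft_force: [-0.3, -0.4, -1.4]
width: 0.0578
gripper_force: 44.2
t 5.25 pos [ 0.5179 -0.0191  0.1251] yaw 82.8 w 0.0578 gf 44.2 F [-0.3 -0.4 -1.4] q [-0.12  0.44  1.85  0.    0.86 -1.56]
SHIFT [0.27 0.58 2.55] TURN [ 0.   -0.02 -0.04]
```

View pics/a4.png

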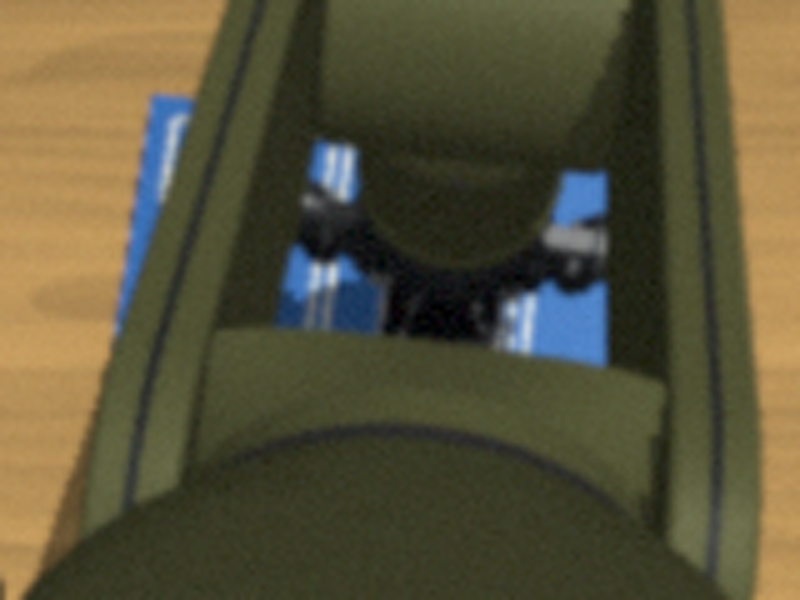

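The arm hides the phone from above, so I'll place it, withdraw and then look.

```bash
python3 -m pendant '.1 .2 .3 0 0 0 .3;.1 .2 .6 0 0 0 .3;.05 .15 .6 0 0 0 .3;0 0 .5 0 0 0 .3;0 0 .3 0 0 0 .3'
python3 -m pendant '0 0 0.1 0 0 0 .3;0 0 0.05 0 0 0 .3;0 0 .05 0 0 0 .3;0 0 0 0 0 0 .3;0 0 0 0 0 0 .3'
python3 - <<'E'
from h import *
plan((.5138,-.007),.072,83)
E
```

```text
t: 5.72
eef_pos: [0.5142, -0.0074, 0.0785]
tool_rot: [-0.195, -3.134, -0.0]
ft_force: [-0.7, -0.7, -1.4]
width: 0.0574
gripper_force: 44.2
t: 6.13
eef_pos: [0.5154, -0.008, 0.0763]
tool_rot: [0.196, 3.134, -0.0]
ft_force: [0.2, -0.2, -1.8]
width: 0.0577
gripper_force: 44.2
t 6.13 pos [ 0.5154 -0.008   0.0763] yaw 82.8 w 0.0577 gf 44.2 F [ 0.2 -0.2 -1.8] q [-0.1   0.51  1.9  -0.    0.74 -1.54]
SHIFT [0.09 0.04 0.22] TURN [ 0.    0.01 -0.02]
```

```bash
python3 -m pendant '.05 .04 .1 0 0 0 .3;.04 0 .1 0 0 0 .3;0 0 0.03 0 0 0 .3;0 0 0 0 0 0 .3;0 0 0 0 0 0 .3'
python3 -m pendant '0 0 0 0 0 0 .85;0 0 0 0 0 0 .85;0 0 0 0 0 0 .85;0 0 0 0 0 0 .85;0 0 0 0 0 0 .85'
python3 -m pendant '0 0 -.5 0 0 0 .85;0 0 -1 0 0 0 .85;0 0 -1 0 0 0 .85;0 0 -1 0 0 0 .85;0 0 -1 0 0 0 .85'
python3 - <<'E'
from h import *
plan((.508,.394),.155,83)
E
```

```text
t: 6.55
eef_pos: [0.5133, -0.0068, 0.0716]
tool_rot: [0.196, 3.135, 0.0]
ft_force: [-0.1, 0.5, 3.3]
width: 0.0575
gripper_force: 44.8
t: 6.97
eef_pos: [0.5134, -0.0069, 0.0712]
tool_rot: [0.196, 3.135, -0.0]
ft_force: [-0.4, 0.4, -1.0]
width: 0.072
gripper_force: 0.0
t: 7.38
eef_pos: [0.5132, -0.0068, 0.1628]
tool_rot: [0.196, 3.135, 0.0]
ft_force: [-0.4, 0.6, 0.9]
width: 0.0725
gripper_force: 0.0
t 7.38 pos [ 0.5132 -0.0068  0.1628] yaw 82.8 w 0.0725 gf 0.0 F [-0.4  0.6  0.9] q [-0.1   0.38  1.82  0.    0.95 -1.54]
SHIFT [ 2.75 19.85  0.39] TURN [ 0.    0.   -0.02]
```

```bash
python3 -m pendant '.14 .6 0 0 0 0 .85;.14 1 0 0 0 0 .85;.14 1 0 0 0 0 .85;.14 1 0 0 0 0 .85;.14 1 0 0 0 0 .85'
python3 -m pendant '.14 1 0 0 0 0 .85;.14 1 0 0 0 0 .85;.14 1 0 0 0 0 .85;.14 1 0 0 0 0 .85;.14 1 0 0 0 0 .85'
python3 -m pendant '.14 1 0 0 0 0 .85;.14 1 0 0 0 0 .85;.14 1 0 0 0 0 .85;.14 1 0 0 0 0 .85;.14 1 0 0 0 0 .85'
python3 -m pendant '.14 1 0 0 0 0 .85;.14 1 0 0 0 0 .85;.14 1 0 0 0 0 .85;.14 1 0 0 0 0 .85;.14 1 0 0 0 0 .85'
python3 - <<'E'
from h import *
im=viewer.camera('top')
plan((.508,.394),.08,83)
show('top',(140,140,400,270),3,'pics/a5.png',im)
E
```

```text
t: 7.8
eef_pos: [0.5103, 0.0873, 0.1614]
tool_rot: [-0.197, -3.135, -0.0]
ft_force: [0.1, 0.1, -0.3]
width: 0.0728
gripper_force: 0.0
t: 8.22
eef_pos: [0.5087, 0.1885, 0.1612]
tool_rot: [-0.196, -3.135, 0.0]
ft_force: [1.2, 0.3, 0.1]
width: 0.0726
gripper_force: 0.0
t: 8.63
eef_pos: [0.5072, 0.2894, 0.1611]
tool_rot: [-0.196, -3.135, 0.0]
ft_force: [0.0, 0.0, -0.3]
width: 0.0724
gripper_force: 0.0
t: 9.05
eef_pos: [0.5057, 0.3903, 0.161]
tool_rot: [-0.195, -3.135, 0.001]
ft_force: [0.8, -0.0, -0.8]
width: 0.0725
gripper_force: 0.0
t 9.1 pos [0.5061 0.3943 0.1613] yaw 82.9 w 0.0725 gf 0.0 F [1.6 2.  0.3] q [ 0.59  0.52  1.54  0.    1.08 -0.85]
SHIFT [-0.09 -0.02  4.07] TURN [ 0.03  0.   -0.01]
```

View pics/a5.png

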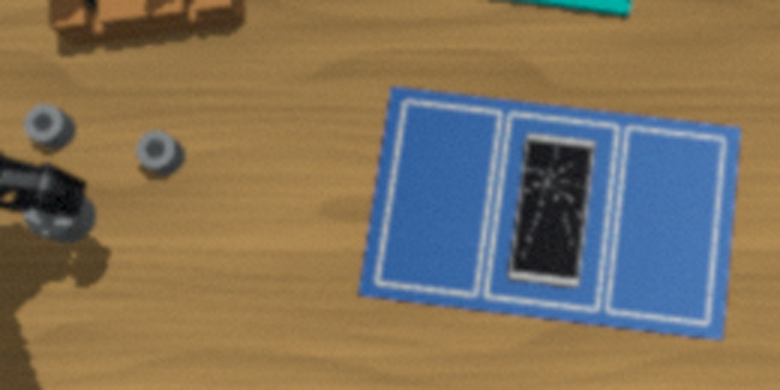

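The phone lies squarely in the middle field: its centre at crop (552,210) against the field's (554,212), so within about 2 mm. The gripper is over the large weight, and I'll descend.

```bash
python3 -m pendant '-.05 0 .5 0 0 0 .85;-.05 0 .9 0 0 0 .85;0 0 .9 0 0 0 .85;0 0 .9 0 0 0 .85;0 0 .8 0 0 0 .85'
python3 -m pendant '0 0 0 0 0 0 .85;0 0 0 0 0 0 .85;0 0 0 0 0 0 .4;0 0 0 0 0 0 .3;0 0 0 0 0 0 .2' 60
python3 -m pendant '0 0 0 0 0 0 .2;0 0 0 0 0 0 .2;0 0 0 0 0 0 .2;0 0 0 0 0 0 .2;0 0 0 0 0 0 .2'
python3 - <<'E'
from h import *
c=p2w('top',[(140+u/3-.33,140+v/3-.33) for u,v in((527,136),(594,145),(510,275),(577,284))],.011);print(c.mean(0))
f=p2w('top',[(140+u/3-.33,140+v/3-.33) for u,v in((511,114),(619,126),(486,298),(601,310))],.003);print(f.mean(0))
plan((.508,.394),.16,83)
E
```

```text
t: 9.52
eef_pos: [0.5075, 0.3874, 0.0794]
tool_rot: [-0.196, -3.134, 0.003]
ft_force: [0.6, 0.6, -0.1]
width: 0.0728
gripper_force: 0.0
t: 9.93
eef_pos: [0.5104, 0.391, 0.084]
tool_rot: [0.197, 3.131, 0.009]
ft_force: [0.2, 3.2, -0.5]
width: 0.0426
gripper_force: 60.7
t: 10.35
eef_pos: [0.5104, 0.391, 0.084]
tool_rot: [0.196, 3.13, 0.009]
ft_force: [-0.8, 4.5, 7.8]
width: 0.0423
gripper_force: 61.3
[ 0.51302714 -0.00659928]
[ 0.51338356 -0.0085732 ]
t 10.35 pos [0.5104 0.391  0.084 ] yaw 82.8 w 0.0423 gf 61.3 F [-0.8  4.5  7.8] q [ 0.59  0.61  1.6   0.    0.92 -0.86]
SHIFT [ 0.12  0.16 -3.8 ] TURN [ 0.05  0.04 -0.03]
```

```bash
python3 -m pendant '0 0 -.3 0 0 0 .2;0 0 -.8 0 0 0 .2;0 0 -1 0 0 0 .2;0 0 -1 0 0 0 .2;0 0 -.5 0 0 0 .2'
python3 -m pendant '0 0 0 0 0 0 .2;-.14 -.4 0 0 0 0 .2;-.14 -.8 0 0 0 0 .2;-.14 -1 0 0 0 0 .2;-.14 -1 0 0 0 0 .2'
python3 - <<'E'
from h import *
plan((.515,-.007),.16,83)
show('side',(200,80,360,200),5,'pics/a6.png')
E
```

```text
t: 10.77
eef_pos: [0.5084, 0.3881, 0.1548]
tool_rot: [0.196, 3.135, -0.001]
ft_force: [0.7, 0.4, -6.3]
width: 0.0423
gripper_force: 62.2
t: 11.18
eef_pos: [0.5103, 0.3213, 0.1513]
tool_rot: [-0.194, -3.132, 0.005]
ft_force: [0.6, -0.9, -6.0]
width: 0.042
gripper_force: 62.1
t 11.18 pos [0.5103 0.3213 0.1513] yaw 82.9 w 0.042 gf 62.1 F [ 0.6 -0.9 -6. ] q [ 0.49  0.49  1.63 -0.    1.02 -0.95]
SHIFT [ -2.26 -16.26  -0.38] TURN [-0.03 -0.03 -0.01]
```

View pics/a6.png

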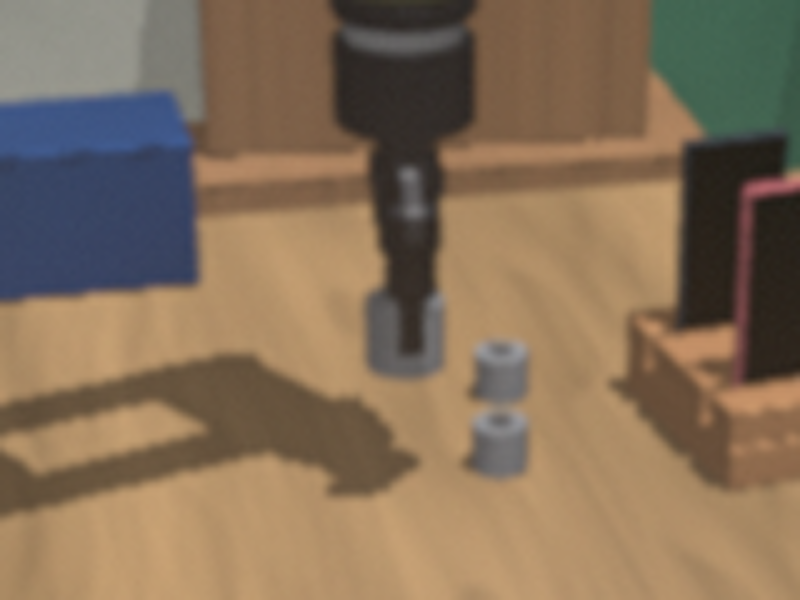

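The weight hangs upright in the fingers, its middle at side px (280.8,146). I'll check its offset along x and compute the carry.

```bash
python3 - <<'E'
from h import *
for dx in(-.004,-.002,0,.002): print(dx,w2p('side',[.5103+dx,.3213,.0873])+[.5,.5])
E
python3 -m pendant '-.14 -1 0 0 0 0 .2;-.14 -1 0 0 0 0 .2;-.14 -1 0 0 0 0 .2;-.14 -1 0 0 0 0 .2;-.14 -1 0 0 0 0 .2'
python3 -m pendant '-.14 -1 0 0 0 0 .2;-.14 -1 0 0 0 0 .2;-.14 -1 0 0 0 0 .2;-.14 -1 0 0 0 0 .2;-.14 -1 0 0 0 0 .2'
python3 -m pendant '-.14 -1 0 0 0 0 .2;-.14 -1 0 0 0 0 .2;-.14 -1 0 0 0 0 .2;-.14 -1 0 0 0 0 .2;-.14 -.5 0 0 0 0 .2'
python3 -m pendant '0 0 0 0 0 0 .2;0 0 0 0 0 0 .2;0 0 0 0 0 0 .2;0 0 0 0 0 0 .2;0 0 0 0 0 0 .2'
python3 - <<'E'
from h import *
plan((.515,-.0075),.105,83)
E
```

```text
-0.004 [[280.21299535 146.4575278 ]]
-0.002 [[280.93284945 146.39217421]]
0 [[281.65225834 146.32688284]]
0.002 [[282.37122169 146.26165367]]
t: 11.65
eef_pos: [0.5116, 0.2201, 0.1517]
tool_rot: [-0.196, -3.132, 0.004]
ft_force: [1.0, 0.2, -5.4]
width: 0.042
gripper_force: 62.6
t: 12.07
eef_pos: [0.5127, 0.1195, 0.1519]
tool_rot: [-0.196, -3.132, 0.003]
ft_force: [0.0, -1.0, -6.2]
width: 0.0422
gripper_force: 62.6
t: 12.48
eef_pos: [0.515, 0.0279, 0.152]
tool_rot: [-0.198, -3.131, 0.003]
ft_force: [-0.2, 0.1, -6.4]
width: 0.0419
gripper_force: 62.7
t: 12.9
eef_pos: [0.5171, 0.0317, 0.1532]
tool_rot: [-0.194, -3.135, -0.0]
ft_force: [-0.2, -0.2, -6.2]
width: 0.0424
gripper_force: 62.7
t 12.9 pos [0.5171 0.0317 0.1532] yaw 82.9 w 0.0424 gf 62.7 F [-0.2 -0.2 -6.2] q [-0.02  0.39  1.82  0.    0.93 -1.47]
SHIFT [-0.14 -1.96  2.41] TURN [ 0.   -0.   -0.01]
```

```bash
python3 -m pendant '-.07 -.5 .2 0 0 0 .2;-.07 -.9 .6 0 0 0 .2;0 -.55 .7 0 0 0 .2;0 0 .6 0 0 0 .2;0 0 .3 0 0 0 .2'
python3 -m pendant '0 0 0 0 0 0 .2;0 0 0 0 0 0 .2;0 0 0 0 0 0 .2;0 0 0 0 0 0 .2;0 0 0 0 0 0 .2'
python3 - <<'E'
from h import *
plan((.5153,-.007),.096,83)
show('side',(240,150,400,270),5,'pics/a7.png')
E
```

```text
t: 13.32
eef_pos: [0.5144, -0.0087, 0.1039]
tool_rot: [-0.196, -3.133, 0.0]
ft_force: [-0.6, -0.8, -5.6]
width: 0.0423
gripper_force: 62.6
t: 13.73
eef_pos: [0.5157, -0.0079, 0.106]
tool_rot: [0.195, 3.134, -0.0]
ft_force: [0.6, -0.2, -5.0]
width: 0.0427
gripper_force: 62.7
t 13.73 pos [ 0.5157 -0.0079  0.106 ] yaw 82.9 w 0.0427 gf 62.7 F [ 0.6 -0.2 -5. ] q [-0.1   0.46  1.87 -0.    0.81 -1.54]
SHIFT [0.03 0.04 0.5 ] TURN [ 0.    0.01 -0.02]
```

View pics/a7.png

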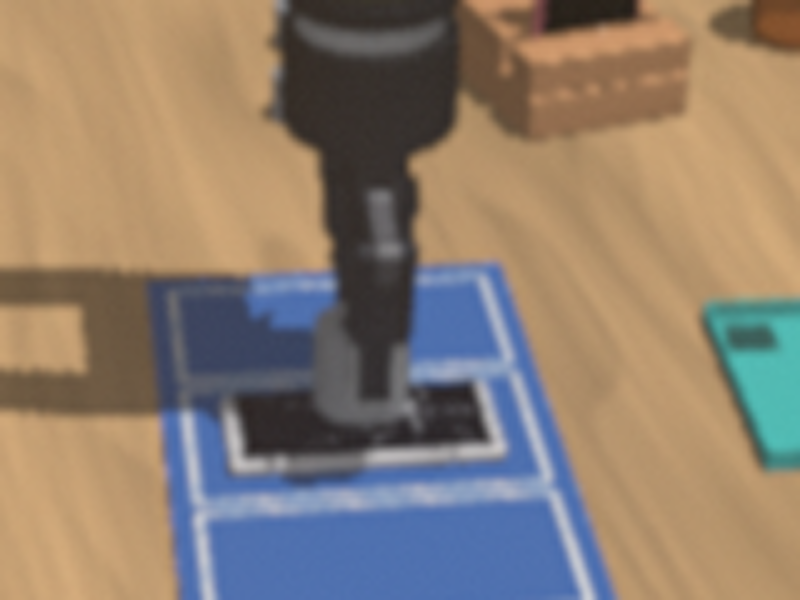

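The weight hovers over the middle of the phone (weight at crop column 362, phone middle about 367). I'll lower it gently.

```bash
python3 -m pendant '0 .03 .1 0 0 0 .2;0 .03 .1 0 0 0 .2;0 0 .1 0 0 0 .2;0 0 0.1 0 0 0 .2;0 0 0 0 0 0 .2'
python3 -m pendant '0 0 0.03 0 0 0 .2;0 0 0.03 0 0 0 .2;0 0 0 0 0 0 .2;0 0 0 0 0 0 .2;0 0 0 0 0 0 .2'
```

```text
t: 14.2
eef_pos: [0.515, -0.0069, 0.0968]
tool_rot: [-0.196, -3.134, 0.0]
ft_force: [0.6, 0.1, -5.9]
width: 0.0422
gripper_force: 62.7
t: 14.62
eef_pos: [0.5154, -0.007, 0.0961]
tool_rot: [0.196, 3.135, -0.0]
ft_force: [-0.0, 0.3, -6.0]
width: 0.0425
gripper_force: 62.7
```

```bash
python3 -m pendant '0 0 0.04 0 0 0 .2;0 0 0 0 0 0 .2;0 0 0 0 0 0 .2;0 0 0 0 0 0 .2;0 0 0 0 0 0 .2'
python3 -m pendant '0 0 0.03 0 0 0 .2;0 0 0 0 0 0 .2;0 0 0 0 0 0 .2;0 0 0 0 0 0 .2;0 0 0 0 0 0 .2'
```

```text
t: 15.03
eef_pos: [0.5154, -0.0069, 0.0953]
tool_rot: [0.196, 3.135, -0.0]
ft_force: [-0.5, 0.5, -5.5]
width: 0.0425
gripper_force: 62.7
t: 15.45
eef_pos: [0.5154, -0.0069, 0.0951]
tool_rot: [0.196, 3.135, -0.0]
ft_force: [-2.3, 0.8, 2.1]
width: 0.0426
gripper_force: 63.3
```

```bash
python3 -m pendant '0 0 0 0 0 0 .6;0 0 0 0 0 0 .8;0 0 0 0 0 0 .85;0 0 0 0 0 0 .85;0 0 0 0 0 0 .85'
python3 -m pendant '0 0 -.4 0 0 0 .85;0 0 -.8 0 0 0 .85;0 0 -1 0 0 0 .85;0 0 -1 0 0 0 .85;0 0 -1 0 0 0 .85'
python3 -m pendant '0 0 0 0 0 1 .85;0 0 0 0 0 1 .85;0 0 0 0 0 1 .85;0 0 0 0 0 1 .85;0 0 0 0 0 1 .85'
python3 -m pendant '0 0 0 0 0 1 .85;0 0 0 0 0 1 .7;0 0 0 0 0 .1 .7;0 0 0 0 0 0 .7;0 0 0 0 0 0 .7'
python3 - <<'E'
from h import *
plan((.35,-.2776),.15,34.3)
E
```

```text
t: 15.87
eef_pos: [0.5156, -0.0069, 0.0948]
tool_rot: [0.196, 3.135, -0.0]
ft_force: [0.7, -0.1, 0.6]
width: 0.0728
gripper_force: 0.0
t: 16.28
eef_pos: [0.5152, -0.0069, 0.18]
tool_rot: [-0.196, -3.135, -0.0]
ft_force: [0.2, 0.0, 0.4]
width: 0.0725
gripper_force: 0.0
t: 16.7
eef_pos: [0.5154, -0.0069, 0.1795]
tool_rot: [1.122, 2.934, 0.0]
ft_force: [-0.1, -0.0, -0.3]
width: 0.0723
gripper_force: 0.0
t: 17.12
eef_pos: [0.5154, -0.0069, 0.179]
tool_rot: [1.47, 2.776, 0.0]
ft_force: [0.0, 0.3, -0.5]
width: 0.0597
gripper_force: 0.0
t 17.12 pos [ 0.5154 -0.0069  0.179 ] yaw 34.2 w 0.0597 gf 0.0 F [ 0.   0.3 -0.5] q [-0.1   0.36  1.8   0.    0.99 -0.69]
SHIFT [ -6.55 -14.45   1.45] TURN [ 0.    0.   -0.01]
```

```bash
python3 -m pendant '-.45 -1 .1 0 0 0 .7;-.45 -1 .1 0 0 0 .7;-.45 -1 .1 0 0 0 .7;-.45 -1 .1 0 0 0 .7;-.45 -1 .1 0 0 0 .7'
python3 -m pendant '-.45 -1 .1 0 0 0 .7;-.45 -1 .1 0 0 0 .7;-.45 -1 .1 0 0 0 .7;-.45 -1 .1 0 0 0 .7;-.45 -1 .1 0 0 0 .7'
python3 -m pendant '-.45 -1 .1 0 0 0 .7;-.45 -1 .1 0 0 0 .7;-.45 -1 .1 0 0 0 .7;-.45 -1 .1 0 0 0 .7;-.2 -.4 0 0 0 0 .7'
python3 - <<'E'
from h import *
im=viewer.camera('top')
plan((.35,-.2776),.09,34.3)
show('top',(250,160,500,310),3,'pics/a8.png',im)
E
```

```text
t: 17.53
eef_pos: [0.4571, -0.1008, 0.1688]
tool_rot: [1.47, 2.776, -0.0]
ft_force: [-0.7, -0.8, 0.5]
width: 0.0595
gripper_force: 0.0
t: 17.95
eef_pos: [0.3994, -0.1943, 0.1588]
tool_rot: [1.47, 2.776, -0.0]
ft_force: [0.9, -0.9, -1.1]
width: 0.0598
gripper_force: 0.0
t: 18.37
eef_pos: [0.3485, -0.2776, 0.1506]
tool_rot: [1.473, 2.775, -0.001]
ft_force: [-0.4, 0.8, 0.8]
width: 0.0598
gripper_force: 0.0
t 18.42 pos [ 0.3486 -0.2781  0.1508] yaw 34.0 w 0.0598 gf 0.0 F [-0.5 -1.6  1. ] q [-0.77  0.32  1.97 -0.    0.85 -1.36]
SHIFT [-0.01  0.08  3.04] TURN [-0.01  0.01 -0.04]
```

View pics/a8.png

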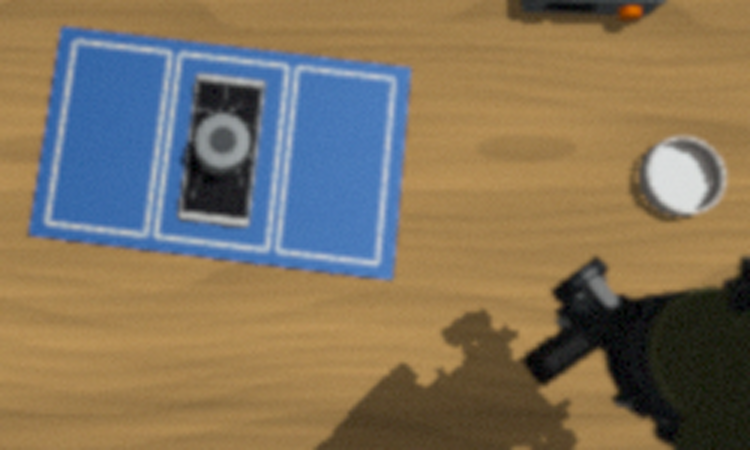

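The weight stands in the middle of the phone (top at crop (222,141)). The gripper is over the driver handle, so I'll descend.

```bash
python3 - <<'E'
from h import *
print(p2w('top',[(250+222.5/3-.33,160+141/3-.33)],.051))
E
python3 -m pendant '0 .04 .4 0 0 0 .7;0 .04 .9 0 0 0 .7;0 0 .9 0 0 0 .7;0 0 .9 0 0 0 .7;0 0 .7 0 0 0 .7'
python3 -m pendant '0 0 0 0 0 0 .7;0 0 0 0 0 0 .7;0 0 0 0 0 0 .3;0 0 0 0 0 0 .1;0 0 0 0 0 0 .1' 50
python3 -m pendant '0 0 0 0 0 0 .1;0 0 0 0 0 0 .1;0 0 0 0 0 0 .1;0 0 0 0 0 0 .1;0 0 0 0 0 0 .1'
python3 -m pendant '0 0 -.4 0 0 0 .1;0 0 -.8 0 0 0 .1;0 0 -1 0 0 0 .1;0 0 -1 0 0 0 .1;0 0 -1 0 0 0 .1'
python3 - <<'E'
from h import *
plan((.5075,.089),.165,83)
show('side',(200,220,360,340),5,'pics/a9.png')
E
```

```text
[[ 0.51230307 -0.00660352]]
t: 18.83
eef_pos: [0.3511, -0.2735, 0.0734]
tool_rot: [-1.471, -2.775, -0.001]
ft_force: [-0.7, -0.5, 0.4]
width: 0.0601
gripper_force: 0.0
t: 19.25
eef_pos: [0.3514, -0.2751, 0.0757]
tool_rot: [1.473, 2.773, -0.001]
ft_force: [-2.0, 4.6, 20.9]
width: 0.0247
gripper_force: 49.9
t: 19.67
eef_pos: [0.3514, -0.2752, 0.0757]
tool_rot: [1.474, 2.772, -0.0]
ft_force: [0.8, 2.2, 7.7]
width: 0.025
gripper_force: 49.7
t: 20.08
eef_pos: [0.3504, -0.2748, 0.1601]
tool_rot: [-1.474, -2.774, 0.0]
ft_force: [0.1, 0.2, -0.3]
width: 0.0246
gripper_force: 49.3
t 20.08 pos [ 0.3504 -0.2748  0.1601] yaw 34.0 w 0.0246 gf 49.3 F [ 0.1  0.2 -0.3] q [-0.76  0.3   1.96 -0.    0.88 -1.35]
SHIFT [10.68 16.69 -0.25] TURN [-0.   -0.   -7.12]
```

View pics/a9.png

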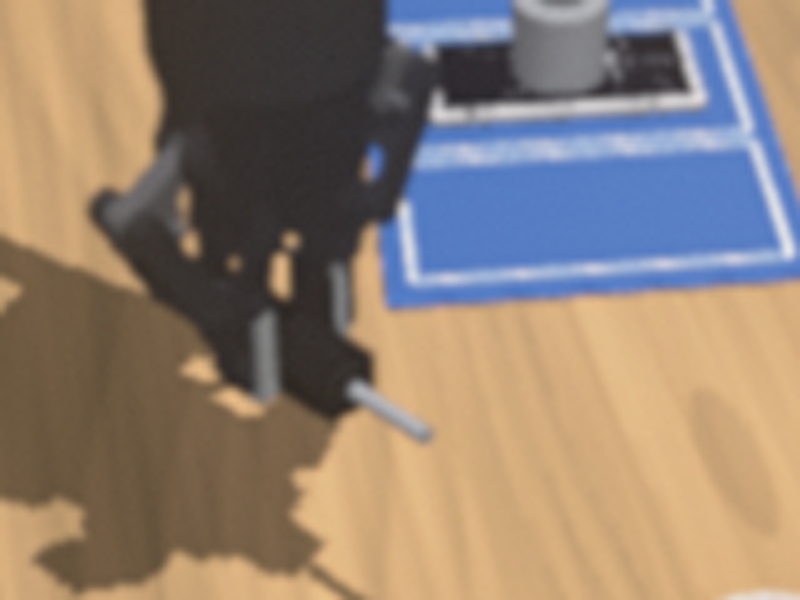

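The driver is gripped level by its handle, and the weight measures within 1 mm of the phone's centre. Carrying it over to the left field.

```bash
python3 -m pendant '.3 .4 -.2 0 0 0 .1;.53 .83 -.2 0 0 0 .1;.53 .83 -.2 0 0 0 .1;.53 .83 -.1 0 0 0 .1;.53 .83 0 0 0 0 .1'
python3 -m pendant '.53 .83 0 0 0 0 .1;.53 .83 0 0 0 0 .1;.53 .83 0 0 0 0 .1;.53 .83 0 0 0 0 .1;.53 .83 0 0 0 0 .1'
python3 -m pendant '.53 .83 0 0 0 0 .1;.53 .83 0 0 0 0 .1;.53 .83 0 0 0 0 .1;.53 .83 0 0 0 0 .1;.53 .83 0 0 0 0 .1'
python3 -m pendant '.53 .83 0 0 0 0 .1;.53 .83 0 0 0 0 .1;.53 .83 0 0 0 0 .1;.53 .83 0 0 0 0 .1;.4 .6 0 0 0 0 .1'
python3 -m pendant '0 0 0 0 0 -1 .1;0 0 0 0 0 -1 .1;0 0 0 0 0 -1 .1;0 0 0 0 0 -1 .1;0 0 0 0 0 -1 .1'
python3 -m pendant '0 0 0 0 0 -1 .1;0 0 0 0 0 -1 .1;0 0 0 0 0 -.1 .1;0 0 0 0 0 0 .1;0 0 0 0 0 0 .1'
python3 - <<'E'
from h import *
plan((.5063,.0891),.085,83)
E
```

```text
t: 20.55
eef_pos: [0.3851, -0.1916, 0.1727]
tool_rot: [-1.475, -2.773, -0.0]
ft_force: [-0.1, 1.6, -1.1]
width: 0.025
gripper_force: 49.3
t: 20.97
eef_pos: [0.4238, -0.101, 0.1721]
tool_rot: [-1.473, -2.772, 0.0]
ft_force: [-0.7, 0.4, 0.4]
width: 0.025
gripper_force: 49.3
t: 21.38
eef_pos: [0.4628, -0.0108, 0.172]
tool_rot: [-1.473, -2.773, 0.001]
ft_force: [0.3, 0.1, -0.1]
width: 0.0254
gripper_force: 49.3
t: 21.8
eef_pos: [0.4999, 0.0751, 0.172]
tool_rot: [-1.473, -2.773, 0.001]
ft_force: [-0.2, 0.5, 0.1]
width: 0.0244
gripper_force: 49.3
t: 22.22
eef_pos: [0.4991, 0.0739, 0.1719]
tool_rot: [-0.578, -3.085, 0.001]
ft_force: [-0.3, 0.2, -0.6]
width: 0.0249
gripper_force: 49.3
t: 22.63
eef_pos: [0.4998, 0.0735, 0.1723]
tool_rot: [-0.2, -3.134, 0.0]
ft_force: [-0.4, -0.5, -1.3]
width: 0.0247
gripper_force: 49.3
t 22.63 pos [0.4998 0.0735 0.1723] yaw 82.7 w 0.0247 gf 49.3 F [-0.4 -0.5 -1.3] q [ 0.06  0.35  1.82  0.    0.96 -1.38]
SHIFT [-0.23  0.82  4.37] TURN [-0.   -0.01 -0.04]
```

```bash
python3 -m pendant '-.1 .3 .3 0 0 0 .1;-.1 .4 .8 0 0 0 .1;0 .1 .9 0 0 0 .1;0 0 .9 0 0 0 .1;0 0 .8 0 0 0 .1'
python3 -m pendant '0 0 .3 0 0 0 .1;0 0 .2 0 0 0 .1;0 0 0 0 0 0 .1;0 0 0 0 0 0 .1;0 0 0 0 0 0 .1'
python3 - <<'E'
from h import *
plan((.5063,.0891),.0785,83)
E
```

```text
t: 23.05
eef_pos: [0.5064, 0.0892, 0.0975]
tool_rot: [-0.198, -3.135, -0.0]
ft_force: [0.0, -0.1, -0.3]
width: 0.0248
gripper_force: 49.3
t: 23.47
eef_pos: [0.507, 0.0887, 0.0894]
tool_rot: [0.196, 3.134, 0.0]
ft_force: [-0.4, 0.4, -0.2]
width: 0.025
gripper_force: 49.3
t 23.47 pos [0.507  0.0887 0.0894] yaw 82.8 w 0.025 gf 49.3 F [-0.4  0.4 -0.2] q [ 0.09  0.49  1.89  0.    0.77 -1.35]
SHIFT [0.04 0.02 0.55] TURN [ 0.    0.01 -0.02]
```

```bash
python3 -m pendant '0.04 0.02 .15 0 0 0 .1;0 0 .15 0 0 0 .1;0 0 .1 0 0 0 .1;0 0 0.05 0 0 0 .1;0 0 0 0 0 0 .1'
python3 -m pendant '0 0 .05 0 0 0 .1;0 0 0.03 0 0 0 .1;0 0 0 0 0 0 .1;0 0 0 0 0 0 .1;0 0 0 0 0 0 .1'
```

```text
t: 23.88
eef_pos: [0.5054, 0.089, 0.0795]
tool_rot: [-0.196, -3.135, 0.0]
ft_force: [0.2, -0.7, -0.6]
width: 0.0245
gripper_force: 49.3
t: 24.3
eef_pos: [0.5056, 0.0891, 0.0787]
tool_rot: [0.196, 3.135, 0.0]
ft_force: [-1.7, -0.5, 5.0]
width: 0.0247
gripper_force: 50.1
```

```bash
python3 -m pendant '0 0 0 0 0 0 .5;0 0 0 0 0 0 .5;0 0 0 0 0 0 .5;0 0 0 0 0 0 .5;0 0 0 0 0 0 .5'
python3 -m pendant '0 0 -.4 0 0 0 .5;0 0 -.8 0 0 0 .5;0 0 -1 0 0 0 .5;0 0 -1 0 0 0 .5;0 0 -1 0 0 0 .5'
python3 -m pendant '0 0 -.6 0 0 1 .9;0 0 0 0 0 1 .9;0 0 0 0 0 1 .9;0 0 0 0 0 1 .9;0 0 0 0 0 1 .9'
python3 -m pendant '0 0 0 0 0 1 .9;0 0 0 0 0 1 .9;0 0 0 0 0 1 .9;0 0 0 0 0 1 .9;0 0 0 0 0 1 .9'
python3 -m pendant '0 0 0 0 0 1 .9;0 0 0 0 0 1 .9;0 0 0 0 0 1 .9;0 0 0 0 0 0.05 .9;0 0 0 0 0 0 .9'
python3 - <<'E'
from h import *
plan((.490,-.381),.16,-7)
E
```

```text
t: 24.72
eef_pos: [0.5056, 0.0891, 0.078]
tool_rot: [-0.196, -3.135, 0.0]
ft_force: [0.0, -0.1, 0.5]
width: 0.0429
gripper_force: 0.0
t: 25.13
eef_pos: [0.5053, 0.0891, 0.1633]
tool_rot: [-0.196, -3.135, 0.0]
ft_force: [1.1, 0.8, 0.3]
width: 0.0426
gripper_force: 0.0
t: 25.55
eef_pos: [0.5055, 0.0891, 0.1749]
tool_rot: [1.122, 2.934, 0.001]
ft_force: [-0.2, 0.1, 0.2]
width: 0.077
gripper_force: 0.0
t: 25.97
eef_pos: [0.5055, 0.0891, 0.1746]
tool_rot: [1.939, 2.471, 0.0]
ft_force: [-0.0, 0.0, -0.3]
width: 0.0769
gripper_force: 0.0
t: 26.38
eef_pos: [0.5055, 0.0891, 0.1745]
tool_rot: [2.347, 2.088, 0.0]
ft_force: [0.1, -0.3, 0.0]
width: 0.0767
gripper_force: 0.0
t 26.38 pos [0.5055 0.0891 0.1745] yaw -6.7 w 0.0767 gf 0.0 F [ 0.1 -0.3  0. ] q [ 0.09  0.36  1.81 -0.    0.97  0.21]
SHIFT [-23.43   1.97   0.72] TURN [ 0.   -0.    0.04]
```

```bash
python3 -m pendant '-.5 .08 0 0 0 0 .9;-.98 .08 0 0 0 0 .9;-.98 .08 0 0 0 0 .9;-.98 .08 0 0 0 0 .9;-.98 .08 0 0 0 0 .9'
python3 -m pendant '-.98 .08 0 0 0 0 .9;-.98 .08 0 0 0 0 .9;-.98 .08 0 0 0 0 .9;-.98 .08 0 0 0 0 .9;-.98 .08 0 0 0 0 .9'
python3 -m pendant '-.98 .08 0 0 0 0 .9;-.98 .08 0 0 0 0 .9;-.98 .08 0 0 0 0 .9;-.98 .08 0 0 0 0 .9;-.98 .08 0 0 0 0 .9'
python3 -m pendant '-.98 .08 0 0 0 0 .9;-.98 .08 0 0 0 0 .9;-.98 .08 0 0 0 0 .9;-.98 .08 0 0 0 0 .9;-.98 .08 0 0 0 0 .9'
python3 -m pendant '-.98 .08 .2 0 0 0 .9;-.98 .08 .2 0 0 0 .9;-.98 .08 .2 0 0 0 .9;-.7 .08 0 0 0 0 .9;0 0 0 0 0 0 .9'
python3 - <<'E'
from h import *
im=viewer.camera('top')
plan((.490,-.381),.11,-7)
show('top',(250,160,500,260),3,'pics/a10.png',im)
E
```

```text
t: 26.8
eef_pos: [0.5027, -0.001, 0.1742]
tool_rot: [2.347, 2.088, -0.0]
ft_force: [-0.2, -0.4, -0.6]
width: 0.0765
gripper_force: 0.0
t: 27.22
eef_pos: [0.4987, -0.0995, 0.1742]
tool_rot: [2.348, 2.087, -0.0]
ft_force: [0.4, 0.2, -0.3]
width: 0.0768
gripper_force: 0.0
t: 27.63
eef_pos: [0.4948, -0.1978, 0.1742]
tool_rot: [-2.348, -2.087, 0.0]
ft_force: [0.9, 0.4, 0.0]
width: 0.0771
gripper_force: 0.0
t: 28.05
eef_pos: [0.4909, -0.296, 0.1742]
tool_rot: [-2.348, -2.087, 0.001]
ft_force: [0.5, -0.5, -0.6]
width: 0.0764
gripper_force: 0.0
t: 28.47
eef_pos: [0.489, -0.3709, 0.1621]
tool_rot: [2.35, 2.082, -0.001]
ft_force: [0.5, 0.5, 0.3]
width: 0.0769
gripper_force: 0.0
t 28.52 pos [ 0.4889 -0.3691  0.1621] yaw -6.9 w 0.0769 gf 0.0 F [ 0.5 -1.   0. ] q [-0.72  0.49  1.6  -0.    1.05 -0.59]
SHIFT [-0.58  0.13  2.6 ] TURN [0.   0.   0.01]
```

View pics/a10.png

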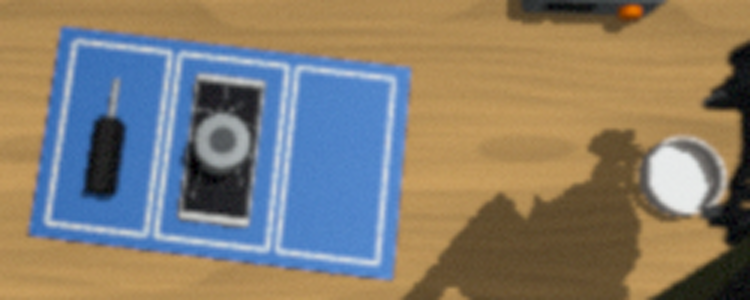

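The driver lies centred in the left field, parallel to the phone, with the dish still at crop (682,176). Grasping the dish across its outer wall.

```bash
python3 -m pendant '-.3 .07 .4 0 0 0 .9;-.28 .06 .8 0 0 0 .9;0 0 .8 0 0 0 .9;0 0 .5 0 0 0 .9;0 0 0 0 0 0 .9'
python3 -m pendant '0 0 .4 0 0 0 .9;0 0 .7 0 0 0 .9;0 0 .6 0 0 0 .9;0 0 .2 0 0 0 .9;0 0 0 0 0 0 .9'
python3 - <<'E'
from h import *
plan((.490,-.381),.073,-7)
show('side',(280,260,440,380),5,'pics/a11.png')
E
```

```text
t: 28.93
eef_pos: [0.4891, -0.3773, 0.1095]
tool_rot: [-2.345, -2.082, 0.001]
ft_force: [-0.4, 0.6, -1.2]
width: 0.0769
gripper_force: 0.0
t: 29.35
eef_pos: [0.4898, -0.3785, 0.0729]
tool_rot: [-2.348, -2.083, 0.0]
ft_force: [0.7, 0.4, 0.2]
width: 0.0772
gripper_force: 0.0
t 29.35 pos [ 0.4898 -0.3785  0.0729] yaw -6.9 w 0.0772 gf 0.0 F [0.7 0.4 0.2] q [-0.73  0.61  1.66  0.    0.88 -0.61]
SHIFT [-0.12  0.02 -0.01] TURN [-0.02 -0.01  0.02]
```

View pics/a11.png

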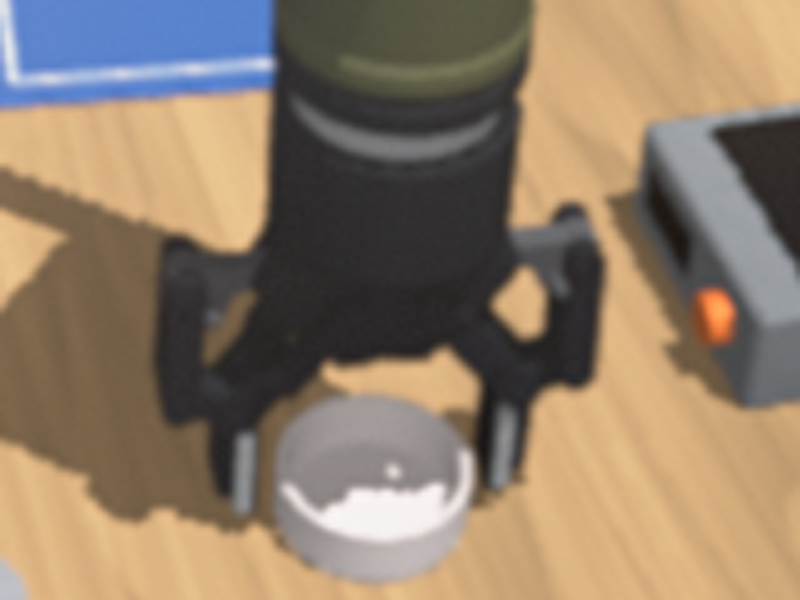

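The fingers straddle the dish symmetrically (tips at crop (240,510) and (500,490), dish centre about (373,500)). Closing gently.

```bash
python3 -m pendant '-.06 .02 0 0 0 0 .7;0 0 0 0 0 0 .6;0 0 0 0 0 0 .5;0 0 0 0 0 0 .5;0 0 0 0 0 0 .5' 30
python3 -m pendant '0 0 0 0 0 0 .5;0 0 0 0 0 0 .5;0 0 0 0 0 0 .5;0 0 0 0 0 0 .5;0 0 0 0 0 0 .5'
python3 - <<'E'
from h import *
plan((.490,-.381),.073,-7)
E
python3 -m pendant '0 0 -.3 0 0 0 .5;0 0 -.8 0 0 0 .5;0 0 -1 0 0 0 .5;0 0 -1 0 0 0 .5;0 0 -1 0 0 0 .5'
python3 - <<'E'
from h import *
u=np.array([.9925,-.1219]);v=np.array([.1219,.9925])
t=np.array([.5138,-.0077])-.095*v;print(t)
plan(t,.155,-7)
E
```

```text
t: 29.82
eef_pos: [0.4911, -0.3809, 0.075]
tool_rot: [2.349, 2.083, 0.0]
ft_force: [-0.3, 0.4, 5.5]
width: 0.0635
gripper_force: 33.5
t: 30.23
eef_pos: [0.4911, -0.3809, 0.075]
tool_rot: [2.349, 2.083, 0.0]
ft_force: [0.1, 0.5, 6.1]
width: 0.0636
gripper_force: 33.6
t 30.23 pos [ 0.4911 -0.3809  0.075 ] yaw -6.9 w 0.0636 gf 33.6 F [0.1 0.5 6.1] q [-0.73  0.61  1.66 -0.    0.88 -0.61]
SHIFT [-0.01 -0.05  0.1 ] TURN [0.01 0.01 0.02]
t: 30.65
eef_pos: [0.4902, -0.3803, 0.1566]
tool_rot: [-2.35, -2.083, 0.0]
ft_force: [0.7, 0.2, -1.1]
width: 0.0638
gripper_force: 33.4
[ 0.5022195 -0.1019875]
t 30.65 pos [ 0.4902 -0.3803  0.1566] yaw -6.9 w 0.0638 gf 33.4 F [ 0.7  0.2 -1.1] q [-0.73  0.51  1.59 -0.    1.05 -0.61]
SHIFT [13.89 -1.07  0.09] TURN [-0.01 -0.01  0.02]
```

```bash
python3 -m pendant '.5 -.08 0 0 0 0 .5;.96 -.08 0 0 0 0 .5;.96 -.08 0 0 0 0 .5;.96 -.08 0 0 0 0 .5;.96 -.08 0 0 0 0 .5'
python3 -m pendant '.96 -.08 0 0 0 0 .5;.96 -.08 0 0 0 0 .5;.96 -.08 0 0 0 0 .5;.96 -.08 0 0 0 0 .5;.96 -.08 0 0 0 0 .5'
python3 -m pendant '.96 -.08 0 0 0 0 .5;.96 -.08 0 0 0 0 .5;.96 -.08 0 0 0 0 .5;.96 -.08 0 0 0 0 .5;.5 0 0 0 0 0 .5'
python3 -m pendant '0 0 .4 0 0 0 .5;0 0 .8 0 0 0 .5;0 0 .8 0 0 0 .5;0 0 .8 0 0 0 .5;0 0 .3 0 0 0 .5'
python3 - <<'E'
from h import *
plan((.5022,-.102),.078,-7)
E
```

```text
t: 31.07
eef_pos: [0.4915, -0.2901, 0.1543]
tool_rot: [-2.347, -2.081, 0.001]
ft_force: [0.1, 0.8, -1.6]
width: 0.0639
gripper_force: 33.4
t: 31.48
eef_pos: [0.4946, -0.1939, 0.1544]
tool_rot: [-2.347, -2.082, 0.002]
ft_force: [0.4, -1.5, -0.8]
width: 0.0633
gripper_force: 33.4
t: 31.9
eef_pos: [0.498, -0.1065, 0.1545]
tool_rot: [-2.345, -2.083, 0.003]
ft_force: [-0.2, 0.3, -1.2]
width: 0.0635
gripper_force: 33.4
t: 32.32
eef_pos: [0.4989, -0.11, 0.0914]
tool_rot: [-2.348, -2.082, 0.004]
ft_force: [-0.5, -0.5, -0.4]
width: 0.0631
gripper_force: 33.4
t 32.32 pos [ 0.4989 -0.11    0.0914] yaw -6.9 w 0.0631 gf 33.4 F [-0.5 -0.5 -0.4] q [-0.3   0.48  1.89 -0.    0.77 -0.18]
SHIFT [0.42 0.12 0.67] TURN [-0.04 -0.    0.02]
```

```bash
python3 -m pendant '.2 .06 .1 0 0 0 .5;.2 .06 .15 0 0 0 .5;.02 0 .1 0 0 0 .5;0 0 .07 0 0 0 .5;0 0 0 0 0 0 .5'
python3 -m pendant '0 0 .1 0 0 0 .5;0 0 .05 0 0 0 .5;0 0 0 0 0 0 .5;0 0 0 0 0 0 .5;0 0 0 0 0 0 .5'
python3 - <<'E'
from h import *
plan((.5022,-.102),.078,-7)
E
```

```text
t: 32.73
eef_pos: [0.5044, -0.1021, 0.086]
tool_rot: [2.35, 2.084, 0.001]
ft_force: [0.2, 0.5, -1.6]
width: 0.0636
gripper_force: 33.4
t: 33.15
eef_pos: [0.5041, -0.1022, 0.0829]
tool_rot: [2.351, 2.084, 0.0]
ft_force: [0.5, 1.2, -1.4]
width: 0.0632
gripper_force: 33.4
t 33.15 pos [ 0.5041 -0.1022  0.0829] yaw -6.9 w 0.0632 gf 33.4 F [ 0.5  1.2 -1.4] q [-0.28  0.5   1.89 -0.    0.75 -0.16]
SHIFT [-0.   -0.1   0.24] TURN [0.   0.   0.02]
```

```bash
python3 -m pendant '0 -.1 .1 0 0 0 .5;0 0 .08 0 0 0 .5;0 0 0.03 0 0 0 .5;0 0 0 0 0 0 .5;0 0 0 0 0 0 .5'
python3 -m pendant '0 0 .04 0 0 0 .5;0 0 0 0 0 0 .5;0 0 0 0 0 0 .5;0 0 0 0 0 0 .5;0 0 0 0 0 0 .5'
```

```text
t: 33.57
eef_pos: [0.5021, -0.1019, 0.0784]
tool_rot: [-2.351, -2.084, 0.0]
ft_force: [0.0, 0.4, -0.6]
width: 0.0637
gripper_force: 33.4
t: 33.98
eef_pos: [0.5022, -0.1019, 0.078]
tool_rot: [2.35, 2.084, 0.0]
ft_force: [-0.8, -0.2, 4.3]
width: 0.0638
gripper_force: 33.7
```

```bash
python3 -m pendant '0 0 0 0 0 0 .8;0 0 0 0 0 0 .9;0 0 0 0 0 0 .9;0 0 0 0 0 0 .9;0 0 0 0 0 0 .9'
python3 -m pendant '0 0 -.4 0 0 0 .9;0 0 -.8 0 0 0 .9;0 0 -1 0 0 0 .9;0 0 -1 0 0 0 .9;0 0 -1 0 0 0 .9'
python3 -m pendant '-1 0 0 0 0 0 .9;-1 0 0 0 0 0 .9;-1 0 0 0 0 0 .9;-1 0 0 0 0 0 .9;-1 0 0 0 0 0 .9'
python3 -m pendant '-1 0 0 0 0 0 .9;-1 0 0 0 0 0 .9;-1 0 0 0 0 0 .9;-1 0 0 0 0 0 .9;-1 0 0 0 0 0 .9'
python3 -m pendant '-1 0 0 0 0 0 .9;-1 0 0 0 0 0 .9;0 0 0 0 0 0 .9;0 0 0 0 0 0 .9;0 0 0 0 0 0 .9'
python3 - <<'E'
from h import *
show('top',(245,105,405,265),3.7,'pics/a12.png')
E
```

```text
t: 34.4
eef_pos: [0.5021, -0.1019, 0.0776]
tool_rot: [-2.35, -2.084, 0.0]
ft_force: [-0.4, -0.2, -0.2]
width: 0.0767
gripper_force: 0.0
t: 34.82
eef_pos: [0.5019, -0.1018, 0.1629]
tool_rot: [-2.35, -2.084, 0.0]
ft_force: [-0.2, 0.4, -0.1]
width: 0.0769
gripper_force: 0.0
t: 35.23
eef_pos: [0.4899, -0.202, 0.1625]
tool_rot: [2.35, 2.084, 0.0]
ft_force: [-0.1, 0.1, 0.9]
width: 0.077
gripper_force: 0.0
t: 35.65
eef_pos: [0.4778, -0.3014, 0.1623]
tool_rot: [2.351, 2.084, 0.0]
ft_force: [-0.3, -0.1, 0.6]
width: 0.077
gripper_force: 0.0
t: 36.07
eef_pos: [0.473, -0.3394, 0.1618]
tool_rot: [-2.35, -2.083, -0.001]
ft_force: [-0.1, 0.2, -0.3]
width: 0.077
gripper_force: 0.0
```

View pics/a12.png

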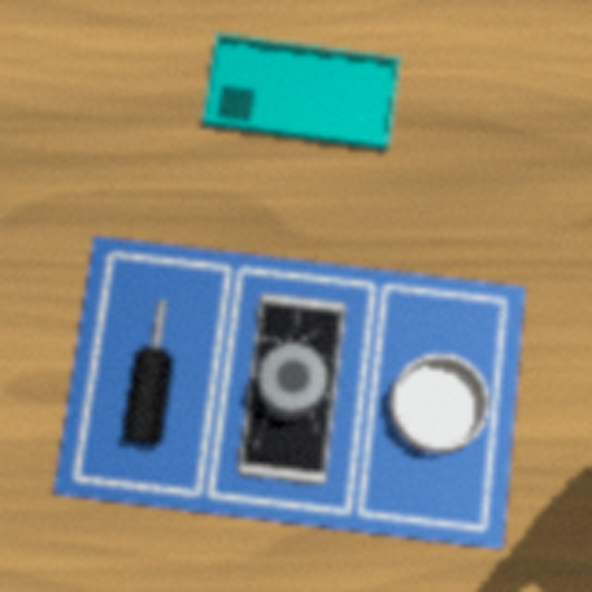

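Everything is laid out in its field: dish rim centre about crop (438,404), field centre about (435,407). A quick numeric check before handing in.

Run:
```python
from h import *
f=lambda L,z:p2w('top',[(245+u/3.7-.36,105+v/3.7-.36) for u,v in L],z).mean(0)
u=np.array([.9925,-.1219]);v=np.array([.1219,.9925])
o=f([(96,237),(526,287),(54,494),(501,548)],.003);print('mat',o)
for n,L,z in(('phone',[(261,297),(346,304),(239,473),(324,481)],.011),('weight',[(293,377)],.051),('dish',[(439,404)],.027),('driver',[(162,300),(141,443)],.016)):
    d=f(L,z)-o;print(n,(d@u).round(4),(d@v).round(4))
plan((.47,-.34),.16)
```

```text
mat [ 0.51358949 -0.00743252]
phone -0.0007 0.0007
weight -0.001 0.0007
dish -0.0028 -0.0961
driver -0.0018 0.0954
t 36.12 pos [ 0.473  -0.3391  0.1617] yaw -6.9 w 0.077 gf 0.0 F [ 0.5 -0.2 -0.6] q [-0.69  0.46  1.67  0.    1.02 -0.58]
SHIFT [-0.07 -0.15  0.09] TURN [-0.01 -0.01 -0.  ]
```

All items are within about 3 mm of their targets, and the robot is clear.

```bash
python3 -c "
from bench import r
print(r.finish_job())"
```

```text
the job is handed in; nothing more can be done
None
```

The job is handed in: phone, weight, driver and dish were placed in the order asked, each within about 3 mm of its target by camera, with the case untouched, after about 36 s of the 109 s; no verdict was shown.

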